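Check a stand's column with a square

ROBOT

A 6-joint arm with a two-finger parallel gripper is mounted at the origin on the work surface. World frame = base frame: x ahead of the robot, y to its left, z up, the work surface at z = 0. Lengths are in mm, angles in rad, forces in N, time in s.
With the tool pointing down it reaches from about 325 to 900 mm from the base axis. Payload 6.1 kg.
Tool frame: the origin (TCP) lies at the very end of the fingers, on their centre line; the grasp point (between the pads) lies 19 mm behind it; z points along the fingers, y is the line along which they close (so a half turn about z gives the same grasp; the last joint's range is limited). The gripper opens to 85 mm and grips with 20 to 120 N. Pads are 22 mm wide; open, the fingers measure 114 mm over their backs; the gripper's body (76 mm by 85 mm) begins 54 mm behind the grasp point. The pads swing forward as they close: fully open they stand 13 mm farther back than shut.
Start: joints at [-0.126, 0.22, 1.526, -0, 1.395, -0.126], TCP at [624.993, -0.003, 231.3] pointing down, gripper open.
Joint ranges: [-2.98, 2.98], [-0.91, 2.08], [0.09, 2.57], [-1.24, 4.39], [0.2, 2.65], [-2.68, 2.68]. Speed limits (rad/s): [2.57, 2.57, 3.01, 3.14, 3.14, 3.14].

INTERFACE

Orientations are given as a rotation vector (axis times angle).
In Python, from rig import manip gives the robot as it stands.
- The arm moves only by the shell command python3 -m inch 'ROWS' [OPENING] [FORCE]. ROWS is JSON, a list of rows, each a list of 2 entries, a list of its own where there are three numbers: the shift along the tool's x, y, z in units of 0.2 m (1.0 is 0.2 m), then the turn, a rotation vector about the tool's x, y, z in units of 90 degrees (1.0 is 90 degrees). A call has 1 to 10 rows; each row shifts and turns the commanded pose from where the row before left it, along the tool's axes as they then stand; what a row does not reach is not made up. A row lasts 1/12 s, in which the tool goes at most 41.7 mm and 7.16 degrees, less where a joint would pass 70% of its speed; a pose out of reach is approached as far as the arm can. A call with a number of a shift or a turn outside -1 to 1 is refused whole. A call with a gripper value outside its range is refused whole. OPENING is the opening, from 0 (shut) to 1 (fully open), set as the call begins (- or left out, the last holds). The fingers move at their own pace and stop on an object; FORCE is the grip in N (left out, the last holds). Time passes only in rows, so rows that do not move let the fingers close. It gives the time, the measured TCP pose, the force, the opening and the grip force at its end, in the units of the state.
- manip.sense(): the state, without advancing time (a new reading comes with each control period).
- manip.camera(name): name is "scene" or "side" or "wrist"; returns a dict with "color" (384x512x3 uint8, red, green, blue), "depth" (384x512 float32, mm along the optical axis (not along the pixel's ray), 0 where there is no reading), "fx", "fy", "cx", "cy" (pixels), "k1" (the pictures are not rectified: a ray, as slopes to the right and down, at radius r is drawn at 1 + k1 r^2 times it, then the intrinsics apply), "camera_from_world" (4x4, takes a point from world to camera coordinates). Camera axes: x right, y up, looking along -z (the intrinsics and any distortion apply to the point x, -y, -z); pixel columns grow to the right and rows downward; lengths in mm; the calibration is good to about 2 mm. A picture is of the moment at which its call begins.
- manip.hand_in(): hands the job in; it is judged then, once.
The state is a dict: "time_s": time; "joint_pos": joint angles; "joint_vel": joint speeds; "tau": joint torques, N m; "tcp_pos": TCP position; "eef_rot": TCP orientation; "wrist_force": force on the tool from outside, world axes, zero at the start; "moment": the same for the moment, N m; "width": finger opening in mm; "finger_force": force on a finger pad.
Only numpy, scipy, OpenCV 4.12 (cv2) and the standard library are available. Lean on these libraries where they do the work, as an engineer would, in place of code of your own. Each camera call takes 0.05 s, during which the arm holds its last target. There are 200 camera calls.

TASK

Swing the hold-down clamp fully down so that its foot sits on the base plate of the stand. Then pick up the square and press it into the corner between base plate and column, stock down flat on the plate and the upright blade along the middle of the column, until both touch, and finish while holding it gripped and pressed there, square to the column. Do not let the square touch the stand before the clamp is down, and leave the mug, lens, screwdriver and handset alone.

Things in the scene. Friction and masses are not known exactly. Their poses are not given: they have to be found in the camera images.
- stand: Loose aluminium stand frame (0.9 kg) seated in a nest on a fixed plywood board 320 x 240 x 15 mm. Origin: centre of its underside, 15 mm above the desk. x along its length towards the column, y left, z up. The nest's steel lugs are lower than the plate's top.
- plate: The stand's base plate, 230 x 90 mm (x, y), centred on the stand's origin; its top lies 12 mm above that origin, 27 mm above the desk. Own origin on its underside, 2 mm above the stand's.
- column: The stand's upright square column, 40 x 40 mm, centred at x = +85, y = 0 mm of the stand, rising 130 mm above the plate plus a 4 mm cap; its flat face towards -x lies at x = +65 mm. Own origin 12 mm above the stand's, same axes.
- corner (a point): The middle of the inside corner where the column's -x face meets the plate's top; axes as the stand's.
- square: Loose metal square standing upright on the desk. Origin: centre of the stock's underside. Stock 140 x 22 x 32 mm (x, y, z): the part to grip, across its 22 mm. Thin blade (28 mm along x, 4 mm thick in y) rising from the stock's +x end to 132 mm above the underside; its outer edge is flush with the stock's end at x = +70 mm. Mass 0.2 to 0.34 kg.
- heel (a point): Square's outer bottom corner: stock underside at the +x end, mid width (x = +70, y = 0, z = 0 mm from the square's origin).
- blade_top (a point): Top of the blade's outer edge (x = +70, y = 0, z = +132 mm from the square's origin).
- clamp (a joint): Angle of the hold-down clamp: 0 = fully down, level, foot on the base plate; grows as the bar swings up, at most 1.0. The pivot is stiff (about 0.22 N m): the bar stays where it is left.
- clamp_pivot (a point): Pivot of the clamp, at x = +145, y = +105, z = +30 mm of the stand, 45 mm above the desk; its axis is the stand's y. The bar runs from here towards the stand's -x, 167 mm long, 12 to 18 mm thick and 14 to 18 mm wide, with a round black grip on the outer 77 mm. A side arm 70 mm from the pivot carries the rubber foot over the plate's edge. Push the bar down from above.
- clamp_end (a point): Free end of the clamp's bar, 167 mm from the pivot.
- mug: White mug, 76 mm across, 90 mm high; origin at the centre of its underside. Leave alone.
- lens: Brass objective lens, 30 mm across, 46 mm high; origin at the centre of its underside. Leave alone.
- screwdriver: Screwdriver lying on the desk. Leave alone.
- handset: Black phone handset 145 x 48 x 24 mm; origin at the centre of its underside. Leave alone.
Mind the look-alikes: they are no part of the job. There is more than one size of the square; the job needs the largest.

How it is judged (in metres and radians):
On the way, in this order (a step that is already met when the one before it is completed fails the run):
1. the clamp is swung fully down (value of joint clamp below 0.06 rad), for 0.2 s.
2. the square is picked up clear of the desk (height (world z) of square above 0.025 m and contact force between the fingers and square above 1 N), for 0.2 s.
At the end, for the whole second after the job is handed in: Clamp under 0.06 rad; square still, gripped over 2 N, pressing plate and column over 0.8 N each; heel and blade top within 3 mm of the column, heel within 3 mm of the plate and 15 mm of mid-column; upright to the stand within 0.025 rad, in line within 0.07 rad; stand level within 0.025 rad (value of joint clamp below 0.06 rad and contact force between square and plate above 0.8 N and contact force between square and column above 0.8 N and contact force between the fingers and square above 2 N and x of each of heel, blade_top in the frame of corner above -0.003 m and z of heel in the frame of corner below 0.003 m and y of heel in the frame of corner between -0.015 and 0.015 m and angle between the z axis of square and the z axis of stand, either way round below 0.025 rad and angle between the x axis of square and the x axis of stand, either way round below 0.07 rad and angle between stand's own z axis and vertical below 0.025 rad and linear speed of square below 0.01 m/s); the arm keeps its last pose, push and grip.
It fails at once if the square touches the stand while the clamp is still up (contact force between square and stand above 0.5 N and value of joint clamp above 0.1 rad).
It fails at once if a bystander is disturbed (moved over 30 mm) (distance of any of mug, lens, screwdriver, handset from where it was at the start of the episode above 0.03 m).
It also fails if it takes over 64 s, if anything falls off the work surface, if the arm or the gripper's body presses on something with over 40 N, if the wrist force passes 120 N, or if a joint passes its speed limit or range.

## Working session

There is one attempt and no reset: what is moved stays moved. The work goes in short steps, Python scripts to look and compute and a shell command to move; the robot and the scene stay as the last step left them, time stands still between calls to the robot, and variables do not carry over. Pictures are saved under pics/ and viewed, at most 10 in all, crops included, and the job is handed in when it is done.

```bash
mkdir -p pics
cat > h.py <<'E'
import numpy as np, cv2
from rig import manip
def grab(n):
    c=manip.camera(n); np.savez('/tmp/%s.npz'%n,**c); return c
def save(c,f,crop=None,s=1):
    im=c['color'][:,:,::-1]
    if crop: im=im[crop[1]:crop[3],crop[0]:crop[2]]
    cv2.imwrite('pics/'+f,cv2.resize(im,None,fx=s,fy=s,interpolation=cv2.INTER_CUBIC))
def cloud(c):
    "world point for every pixel"
    h,w=c['depth'].shape
    K=np.array([[c['fx'],0,c['cx']],[0,c['fy'],c['cy']],[0,0,1.]])
    uv=np.stack(np.meshgrid(np.arange(w),np.arange(h)),-1).reshape(-1,1,2).astype(float)
    n=cv2.undistortPoints(uv,K,np.array([float(c['k1']),0,0,0]))[:,0]
    d=c['depth'].reshape(-1)
    P=np.c_[n[:,0]*d,-n[:,1]*d,-d,np.ones(len(d))]@np.linalg.inv(c['camera_from_world']).T
    P=P[:,:3].reshape(h,w,3); P[c['depth']==0]=np.nan
    return P
def ray(c,uv,z):
    "pixel(s) onto plane z"
    K=np.array([[c['fx'],0,c['cx']],[0,c['fy'],c['cy']],[0,0,1.]])
    n=cv2.undistortPoints(np.array(uv,float).reshape(-1,1,2),K,np.array([float(c['k1']),0,0,0]))[:,0]
    M=np.linalg.inv(c['camera_from_world']); D=np.c_[n[:,0],-n[:,1],-np.ones(len(n))]@M[:3,:3].T; o=M[:3,3]
    return o+D*((z-o[2])/D[:,2])[:,None]
def load(n):
    return dict(np.load('/tmp/%s.npz'%n))
E
python3 - <<'E'
from h import *
a=grab('scene');b=grab('side')
for n,c in(('scene',a),('side',b)):
    print(n,np.linalg.inv(c['camera_from_world']).round(2).tolist(),c['fx'],c['k1'])
    save(c,n+'0.png',None,1.5)
E
```

```text
scene [[0.21, -0.83, 0.51, 1118.96], [0.98, 0.19, -0.1, -225.19], [-0.01, 0.52, 0.86, 1114.25], [0.0, 0.0, 0.0, 1.0]] 481.6642091781944 0.054703905146085294
side [[0.9, 0.3, -0.32, 118.6], [-0.44, 0.6, -0.67, -974.16], [-0.01, 0.74, 0.67, 985.13], [0.0, 0.0, 0.0, 1.0]] 454.15151249899594 -0.006418515500228837
```

View pics/scene0.png

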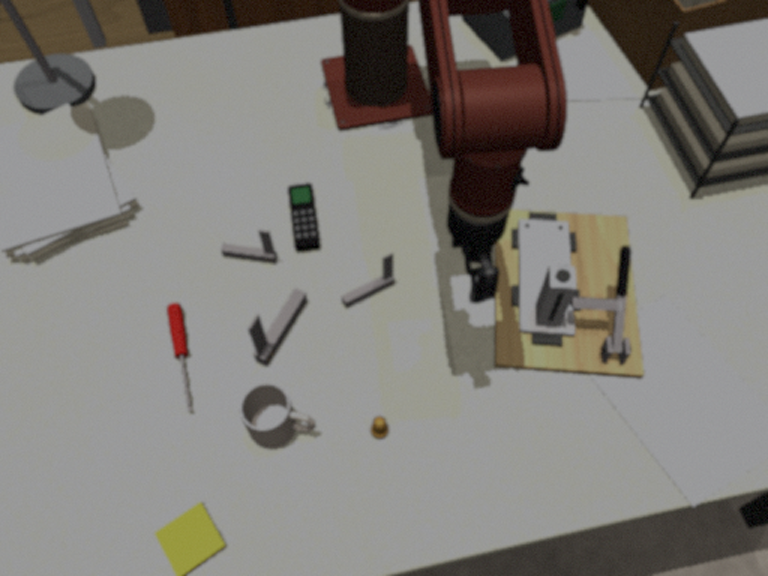

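View pics/side0.png

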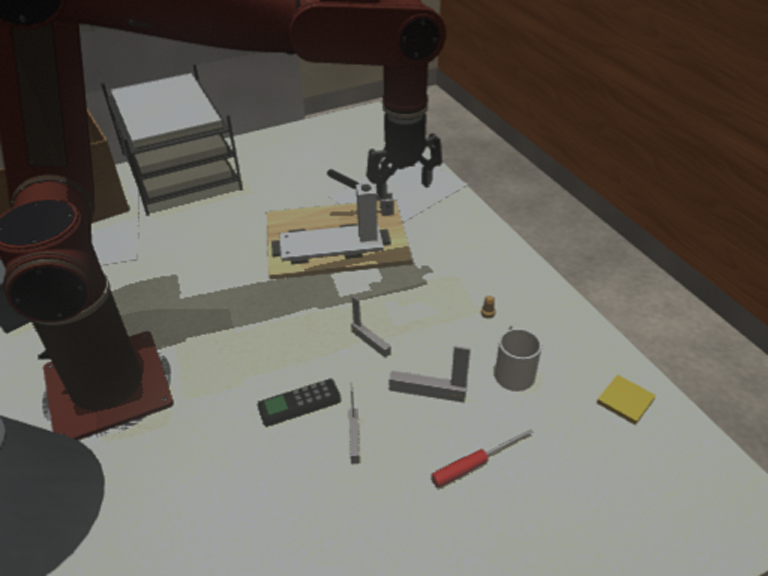

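The scene view shows the largest square at about (280,325), with its blade at the (260,340) end. The smaller squares are at (250,252) and (370,285). The stand is at about (550,290) with the column towards +x. The clamp bar is raised on its left, with the black grip at (623,270). The side view agrees.

Run:
```python
from h import *
for n in('scene','side'):
    c=load(n);P=cloud(c);v=np.arange(512)[None,:]*1.5+0*P[...,0];u=np.arange(384)[:,None]*1.5+0*P[...,0]
    X,Y,Z=P[...,0],P[...,1],P[...,2]
    def rect(m,l):
        m=cv2.morphologyEx(m.astype(np.uint8),cv2.MORPH_OPEN,np.ones((2,2)))>0
        q=P[m][:,:2].astype(np.float32)
        if len(q)<5: print(n,l,len(q));return
        r=cv2.minAreaRect(q);b=cv2.boxPoints(r)
        print(n,l,len(q),np.round(r[0],1),np.round(r[1],1),round(r[2],2),'mean',q.mean(0).round(1),'z',np.median(Z[m]).round(1))
    if n=='scene': sq=(v>235)&(v<312)&(u>283)&(u<367); st=(v>490)&(v<645)&(u>205)&(u<380)
    else: sq=(v>385)&(v<474)&(u>340)&(u<403); st=(v>260)&(v<420)&(u>165)&(u<280)
    desk=np.nanmedian(Z[(abs(X-700)<80)&(abs(Y+150)<60)]);print('desk',desk)
    rect(sq&(Z>26)&(Z<38),'stocktop'); rect(sq&(Z>12),'sq'); rect(sq&(Z>50),'blade')
    rect(st&(Z>10)&(Z<20),'board'); rect(st&(Z>23)&(Z<31),'plate')
    s=st&(Z>33)
    for z in range(40,170,10):
        m=st&(Z>z)&(Z<z+10)
        if m.sum(): print(z,m.sum(),P[m].min(0).round(0),P[m].max(0).round(0))
```

```text
desk -0.7075886601897992
scene stocktop 410 [ 524.2 -280.1] [ 15.5 154.2] 52.98 mean [nan nan] z nan
scene sq 738 [ 529.9 -273.7] [ 18.2 154.4] 46.87 mean [nan nan] z nan
scene blade 175 [ 543. -314.] [16.2 91.8] 83.89 mean [nan nan] z nan
scene board 5184 [nan nan] [0. 0.] 0.0 mean [nan nan] z nan
scene plate 1612 [553.9 191. ] [125.3 300.6] 79.74 mean [nan nan] z nan
40 115 [593. 136.  40.] [722. 265.  50.]
50 188 [591. 136.  50.] [722. 263.  60.]
60 104 [590. 136.  60.] [721. 262.  70.]
70 104 [593. 137.  70.] [681. 263.  80.]
80 210 [607. 135.  80.] [670. 266.  90.]
90 205 [592. 136.  90.] [656. 269. 100.]
100 106 [593. 136. 100.] [643. 274. 110.]
110 113 [594. 136. 110.] [639. 279. 120.]
120 110 [583. 137. 120.] [641. 285. 130.]
130 109 [577. 136. 130.] [640. 285. 140.]
140 98 [574. 136. 140.] [640. 288. 150.]
150 249 [591. 135. 150.] [640. 184. 160.]
160 36 [607. 151. 160.] [626. 169. 164.]
desk -0.3083447511990016
side stocktop 354 [ 530.7 -284.1] [ 36.9 138.6] 59.5 mean [nan nan] z nan
side sq 806 [ 552.4 -232.3] [139.2 160.1] 53.45 mean [nan nan] z nan
side blade 240 [ 617.6 -277.2] [131.5  23.9] 42.41 mean [nan nan] z nan
side board 2133 [561.7 211.3] [244.7 322.7] 72.53 mean [nan nan] z nan
side plate 920 [565.9 181.1] [133.2 300.8] 85.65 mean [nan nan] z nan
40 57 [591. 136.  40.] [718. 258.  50.]
50 72 [592. 134.  50.] [723. 259.  60.]
60 38 [591. 134.  60.] [717. 252.  69.]
70 34 [591. 135.  71.] [627. 189.  80.]
80 32 [591. 133.  81.] [629. 184.  90.]
90 38 [590. 138.  90.] [631. 269.  99.]
100 50 [590. 133. 100.] [641. 272. 110.]
110 64 [590. 134. 110.] [627. 277. 120.]
120 56 [584. 135. 120.] [626. 278. 130.]
130 60 [573. 138. 130.] [627. 283. 140.]
140 42 [574. 138. 140.] [627. 285. 150.]
150 93 [591. 136. 151.] [635. 187. 160.]
160 11 [604. 151. 160.] [633. 169. 164.]
```

```bash
cat >> h.py <<'E'
def comp(m):
    n,l,s,_=cv2.connectedComponentsWithStats(m.astype(np.uint8),connectivity=4); return l==1+np.argmax(s[1:,4])
def box(P,m,lab,ero=0):
    m=comp(m&np.isfinite(P[...,0]))
    q=P[m]; r=cv2.minAreaRect(q[:,:2].astype(np.float32)); bp=cv2.boxPoints(r)
    w=np.linalg.norm(bp[1]-bp[0]);e=(bp[1]-bp[0]) if w>np.linalg.norm(bp[2]-bp[1]) else bp[2]-bp[1]
    print(lab,m.sum(),'c',np.round(r[0],1),'size',np.round(r[1],1),'long axis deg',np.degrees(np.arctan2(e[1],e[0])).round(2)%180,'z',np.median(q[:,2]).round(1))
    return q
E
python3 - <<'E'
from h import *
for n in('scene','side'):
    c=load(n);P=cloud(c);v=np.arange(512)[None,:]*1.5+0*P[...,0];u=np.arange(384)[:,None]*1.5+0*P[...,0]
    X,Y,Z=P[...,0],P[...,1],P[...,2]
    if n=='scene': sq=(v>235)&(v<312)&(u>283)&(u<367); st=(v>480)&(v<655)&(u>200)&(u<385)
    else: sq=(v>385)&(v<474)&(u>340)&(u<403); st=(v>260)&(v<420)&(u>165)&(u<285)
    print(n)
    box(P,sq&(Z>29)&(Z<36),'stock');box(P,sq&(Z>45),'blade'); box(P,sq&(Z>4),'sq')
    q=box(P,st&(Z>24.5)&(Z<30),'plate'); box(P,st&(Z>12)&(Z<19),'board')
    q=box(P,st&(Z>154)&(Z<163),'cap')
    box(P,st&(Z>35)&(Z<154)&((X-615)**2+(Y-160)**2<38**2),'column')
    m=st&(Z>35)&(Y>190)
    q=P[m]; 
    for z in range(35,150,12):
        k=q[(q[:,2]>=z)&(q[:,2]<z+12)]
        if len(k):print(z,len(k),np.median(k,0).round(1))
E
```

```text
scene
stock 280 c [ 521.7 -275.4] size [ 25.1 119.2] long axis deg 141.47 z 31.4
blade 189 c [ 574.7 -318.3] size [ 6.6 29.4] long axis deg 140.95 z 95.1
sq 809 c [ 530.  -282.9] size [ 26.2 143.4] long axis deg 139.88 z 30.8
plate 1279 c [532.1 188.6] size [ 94.4 241.3] long axis deg 162.18 z 26.6
board 2740 c [590.7 205. ] size [239.9 256.1] long axis deg 162.49 z 14.5
cap 234 c [616.1 159.4] size [39.5 43. ] long axis deg 160.04001 z 156.7
column 572 c [624.  161.8] size [61.5 40.3] long axis deg 55.0 z 94.8
35 52 [707.9 237.7  44.1]
47 162 [701.5 243.7  54.9]
59 83 [686.1 247.5  63. ]
71 67 [668.5 252.3  75.9]
83 252 [643.1 230.5  89.7]
95 85 [637.5 258.6  99.3]
107 73 [622.7 265.7 112.8]
119 79 [606.8 271.  125.1]
131 76 [590.6 275.6 136.7]
143 23 [581.6 280.8 144.9]
side
stock 288 c [ 528.2 -281.5] size [ 26.6 138.7] long axis deg 141.01 z 31.7
blade 252 c [ 571.9 -316.4] size [ 9.6 28. ] long axis deg 142.93 z 92.1
sq 899 c [ 552.9 -249.5] size [110.9 139.4] long axis deg 142.92 z 31.4
plate 772 c [533.  187.4] size [101.6 232.4] long axis deg 164.35 z 26.8
board 1029 c [555.2 205.4] size [229.6 319. ] long axis deg 162.53 z 14.8
cap 83 c [613.8 162.2] size [46.  40.1] long axis deg 77.77 z 157.1
column 381 c [614.6 159.7] size [46.7 42.5] long axis deg 70.93 z 95.8
35 24 [695.1 227.3  40.8]
47 51 [705.  233.4  53.8]
59 13 [687.  243.   60.4]
83 1 [631.3 259.1  95. ]
95 19 [627.3 262.2 102.3]
107 27 [614.2 265.5 111.5]
119 32 [603.1 271.7 123.9]
131 27 [586.6 276.  136.6]
143 9 [579.5 278.8 144.1]
```

```bash
cat >> h.py <<'E'
from scipy.spatial.transform import Rotation as R
def plan(p,yaw=None,rv=None):
    "shift (units of .2 m, current tool axes) to p; turn to tool down with closing line y at yaw deg; from measured pose"
    s=manip.sense(); T=R.from_rotvec(s['eef_rot']); d=T.inv().apply(np.array(p)-s['tcp_pos'])/200
    M=T.as_matrix(); ang=np.degrees(np.arctan2(M[1,1],M[0,1]))
    print('t',round(s['time_s'],2),'tcp',np.round(s['tcp_pos'],1),'x',M[:,0].round(3),'y',M[:,1].round(3),'yaw_y',ang.round(2),'F',np.round(s['wrist_force'],1),'w',round(s['width'],1))
    if yaw is not None:
        y=np.array([np.cos(np.radians(yaw)),np.sin(np.radians(yaw)),0]); 
        best=None
        for g in(1,-1):
            D=np.c_[np.cross(g*y,[0,0,-1]),g*y,[0,0,-1]]; t=(T.inv()*R.from_matrix(D)).as_rotvec()/(np.pi/2)
            if best is None or np.linalg.norm(t)<np.linalg.norm(best): best=t
        print('turn',best.round(4),'j6',s['joint_pos'][5])
    print('shift',d.round(4))
E
python3 -c "
from h import *
plan([594,278.3,205],0)"
```

```text
t 0.1 tcp [6.245e+02 1.000e-01 2.303e+02] x [0. 1. 0.] y [ 1.    -0.    -0.002] yaw_y -0.0 F [ 0.4  0.2 -0.1] w 85.6
turn [-0.0011 -0.0002 -0.    ] j6 -0.12609225029119303
shift [ 1.3911 -0.1521  0.1271]
```

```bash
python3 -m inch '[[[0.174,-0.019,0.01],[0,0,0]],[[0.174,-0.019,0.01],[0,0,0]],[[0.174,-0.019,0.01],[0,0,0]],[[0.174,-0.019,0.01],[0,0,0]],[[0.174,-0.019,0.01],[0,0,0]],[[0.174,-0.019,0.02],[0,0,0]],[[0.174,-0.019,0.03],[0,0,0]],[[0.174,-0.019,0.03],[0,0,0]],[[0,0,0],[0,0,0]],[[0,0,0],[0,0,0]]]' 0 30
python3 - <<'E'
from h import *
plan([594,278.3,54])
save(grab('side'),'s1.png',(150,60,330,200),4)
E
```

```text
time_s: 0.93
tcp_pos: [593.3, 280.1, 203.9]
eef_rot: [-2.217, -2.225, 0.003]
wrist_force: [0.4, -1.5, -0.0]
width: 0.1
finger_force: 0.0
t 0.93 tcp [593.3 280.1 203.9] x [-0.004  1.    -0.001] y [ 1.     0.004 -0.002] yaw_y 0.2 F [ 0.4 -1.5 -0. ] w 0.1
shift [-0.0085  0.0052  0.7495]
```

View pics/s1.png

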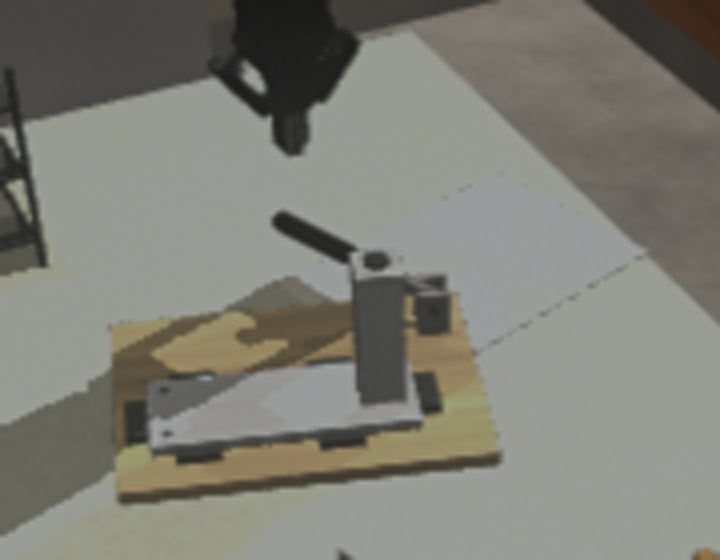

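The view shows the closed fingers at (290,150), right above the clamp's black grip at (280,220). I'll push down now.

```bash
python3 -m inch '[[[-0.008,0.005,0.06],[0,0,0]],[[0,0,0.06],[0,0,0]],[[0,0,0.06],[0,0,0]],[[0,0,0.06],[0,0,0]],[[0,0,0.06],[0,0,0]],[[0,0,0.06],[0,0,0]],[[0,0,0.06],[0,0,0]],[[0,0,0.06],[0,0,0]],[[0,0,0.06],[0,0,0]],[[0,0,0.06],[0,0,0]]]'
python3 -m inch '[[[0,0,0.03],[0,0,0]],[[0,0,0.03],[0,0,0]],[[0,0,0.03],[0,0,0]],[[0,0,0.02],[0,0,0]],[[0,0,0],[0,0,0]],[[0,0,0],[0,0,0]]]'
```

```text
time_s: 1.82
tcp_pos: [595.5, 277.0, 84.2]
eef_rot: [-2.221, -2.222, -0.0]
wrist_force: [0.3, 0.1, 1.1]
width: -0.1
finger_force: 0.7
time_s: 2.32
tcp_pos: [595.7, 276.7, 63.2]
eef_rot: [2.221, 2.221, -0.0]
wrist_force: [0.6, 0.5, -0.5]
width: -0.1
finger_force: 0.0
```

```bash
python3 -m inch '[[[0,0,0.015],[0,0,0]],[[0,0,0.015],[0,0,0]],[[0,0,0.01],[0,0,0]],[[0,0,0],[0,0,0]],[[0,0,0],[0,0,0]]]'
python3 - <<'E'
from h import *
plan([594,278.3,54])
save(grab('side'),'s2.png',(150,60,330,200),4)
E
```

```text
time_s: 2.73
tcp_pos: [595.5, 276.7, 55.1]
eef_rot: [2.221, 2.221, -0.001]
wrist_force: [0.6, 0.4, 1.3]
width: -0.1
finger_force: 0.0
t 2.73 tcp [595.5 276.7  55.1] x [-0.  1. -0.] y [ 1.  0. -0.] yaw_y 0.0 F [0.6 0.4 1.3] w -0.1
shift [ 0.0082 -0.0075  0.0055]
```

View pics/s2.png

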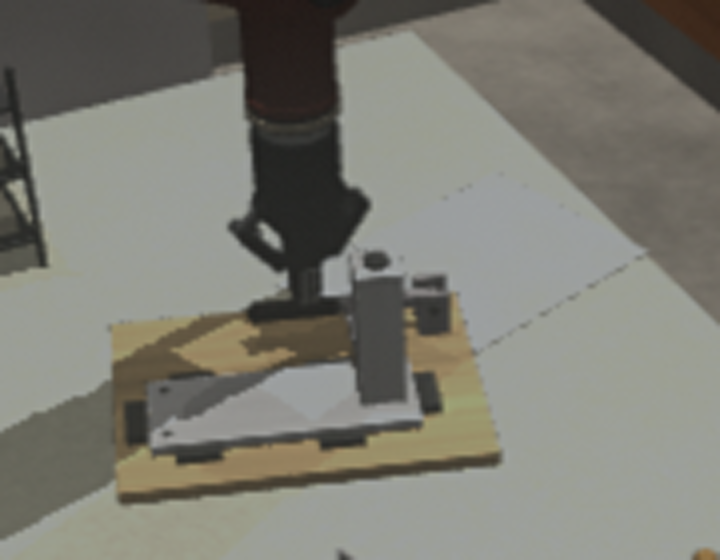

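The bar is nearly level under the fingertip at (305,300). I'll press in small steps until the force rises.

```bash
python3 -m inch '[[[0,0,0.01],[0,0,0]],[[0,0,0.01],[0,0,0]],[[0,0,0],[0,0,0]],[[0,0,0],[0,0,0]]]'; python3 -m inch '[[[0,0,0.01],[0,0,0]],[[0,0,0],[0,0,0]],[[0,0,0],[0,0,0]]]'
```

```text
time_s: 3.12
tcp_pos: [596.0, 276.9, 53.7]
eef_rot: [2.221, 2.221, 0.001]
wrist_force: [-6.7, -2.3, 13.4]
width: 0.0
finger_force: 7.0
time_s: 3.37
tcp_pos: [596.1, 276.9, 53.5]
eef_rot: [2.221, 2.221, 0.0]
wrist_force: [-10.8, -4.4, 23.1]
width: 0.3
finger_force: 12.0
```

Force is 23 N at z = 53.5 mm, so the foot is on the plate. Next I lift, move away and measure again.

```bash
python3 -m inch '[[[0,0,-0.06],[0,0,0]],[[0,0,-0.15],[0,0,0]],[[0,0,-0.2],[0,0,0]],[[0,0,-0.2],[0,0,0]],[[0,0,-0.15],[0,0,0]],[[0,0,-0.05],[0,0,0]]]'
python3 -m inch '[[[-0.2,0,0],[0,0,0]],[[-0.2,0,0],[0,0,0]],[[-0.2,0,0],[0,0,0]],[[-0.2,0,0],[0,0,0]],[[-0.2,0,0],[0,0,0]],[[-0.2,0,0],[0,0,0]],[[-0.2,0,0],[0,0,0]],[[-0.2,0,0],[0,0,0]]]' 1
python3 - <<'E'
from h import *
for n in('scene','side'):
    c=grab(n);P=cloud(c);v=np.arange(512)[None,:]*1.5+0*P[...,0];u=np.arange(384)[:,None]*1.5+0*P[...,0]
    X,Y,Z=P[...,0],P[...,1],P[...,2]; print(n)
    if n=='scene': st=(v>480)&(v<655)&(u>200)&(u<385)
    else: st=(v>260)&(v<420)&(u>165)&(u<285)
    a=np.radians(-17.5);dx,dy=X-533.5,Y-187; sx=dx*np.cos(a)+dy*np.sin(a); sy=-dx*np.sin(a)+dy*np.cos(a)
    box(P,st&(Z>24.5)&(Z<30)&(sy<60),'plate'); box(P,st&(Z>12)&(Z<19),'board'); box(P,st&(Z>154)&(Z<160)&(abs(sy)<40),'cap')
    for lo,hi in((-20,20),(20,60),(60,85),(120,135)):
        m=st&(Z>35)&(sy>85)&(sy<125)&(sx>lo)&(sx<hi); 
        if m.sum():print('bar',lo,hi,m.sum(),np.percentile(Z[m],[50,95]).round(1),np.median(sy[m]).round(1))
    # column face lines in stand frame
    m=st&(Z>40)&(Z<150)&(abs(sy)<35)&(sx>40)&(sx<120); print('col sx',np.percentile(sx[m],[2,10,50,90,98]).round(1),'sy',np.percentile(sy[m],[2,10,50,90,98]).round(1))
    m=(Z>8)&(np.hypot(X-517,Y+273)<110)&(Z<150); q=P[m]
    f=np.radians(-39);dx,dy=X[m]-529,Y[m]+282; qx=dx*np.cos(f)+dy*np.sin(f);qy=-dx*np.sin(f)+dy*np.cos(f)
    k=abs(qy)>18; print('neigh',np.c_[qx,qy,Z[m]][k][::8].round(0).tolist()[:25])
    k=abs(qy)<25; t=k&(Z[m]>28)&(Z[m]<35)
    print('qx',np.percentile(qx[k],[0,1,99,100]).round(1),'top qy',np.percentile(qy[t],[2,50,98]).round(1),'slope',np.degrees(cv2.fitLine(np.c_[qx,qy][t].astype(np.float32),cv2.DIST_HUBER,0,.01,.01)[:2].ravel()@[0,1]).round(2),'blade qy',np.median(qy[k&(Z[m]>50)]).round(1))
plan([517.3,-272.6,120],51)
E
```

```text
time_s: 3.87
tcp_pos: [598.5, 277.7, 218.6]
eef_rot: [2.218, 2.218, 0.014]
wrist_force: [0.5, 0.4, 0.5]
width: 0.3
finger_force: 0.0
time_s: 4.53
tcp_pos: [594.9, -45.1, 210.6]
eef_rot: [-2.221, -2.221, 0.001]
wrist_force: [0.4, 0.2, 0.2]
width: 85.1
finger_force: 0.0
scene
plate 989 c [512.9 193.4] size [ 91.6 196.9] long axis deg 162.08 z 26.5
board 4670 c [558.9 215.3] size [239.4 323.8] long axis deg 162.43 z 14.6
cap 194 c [615. 160.] size [39.2 40.1] long axis deg 160.23 z 156.8
bar -20 20 86 [51.  53.8] 100.6
bar 20 60 105 [50.5 55.3] 100.8
bar 60 85 89 [49.6 52.5] 99.2
bar 120 135 60 [50.1 59.1] 103.2
col sx [ 69.8  80.7 104.8 107.1 108.3] sy [-20.8 -20.4  -6.6  15.   30.9]
neigh [[-96.0, 70.0, 23.0], [-90.0, 73.0, 19.0], [-89.0, 76.0, 8.0]]
qx [-69.3 -67.4  72.1  73.2] top qy [-10.7   1.6  11.9] slope 1.62 blade qy 1.5
side
plate 627 c [540.6 182.9] size [100.8 199.7] long axis deg 163.18 z 26.8
board 1010 c [555.4 208. ] size [234.4 321.9] long axis deg 163.66 z 14.8
cap 32 c [604.2 164.6] size [42.2 16.4] long axis deg 65.39 z 157.1
bar -20 20 57 [49.  55.1] 99.6
bar 20 60 57 [49.  55.8] 101.1
bar 60 85 15 [48.7 53.5] 101.2
bar 120 135 1 [51.9 51.9] 95.5
col sx [ 64.8  65.4  78.1  97.5 103.4] sy [-23.6 -21.2 -18.1 -12.7   9.3]
neigh [[-88.0, 77.0, 26.0], [-91.0, 77.0, 16.0], [-95.0, 68.0, 16.0]]
qx [-70.8 -68.   68.8  69.1] top qy [-12.2  -1.5  11.4] slope -1.05 blade qy -0.1
t 4.63 tcp [595.1 -49.1 210.6] x [ 0.006  1.    -0.002] y [ 1.    -0.006 -0.001] yaw_y -0.35 F [ 0.6  0.3 -0.1] w 85.5
turn [-0.0011  0.0011 -0.5706] j6 -0.20635691844788775
shift [-1.1188 -0.3817  0.4556]
```

The bar is level at all points, so the clamp is down. Now I go over the square.

```bash
python3 -m inch '[[[-0.112,-0.038,0.03],[0,0,0]],[[-0.112,-0.038,0.03],[0,0,0]],[[-0.112,-0.038,0.03],[0,0,0]],[[-0.112,-0.038,0.03],[0,0,0]],[[-0.112,-0.038,0.03],[0,0,0]],[[-0.112,-0.038,0.03],[0,0,0]],[[-0.112,-0.038,0.03],[0,0,0]],[[-0.112,-0.038,0.03],[0,0,0]],[[-0.112,-0.038,0.03],[0,0,0]],[[-0.112,-0.038,0.03],[0,0,0]]]' 1
python3 -m inch '[[[0,0,0],[0,0,-0.0713]],[[0,0,0],[0,0,-0.0713]],[[0,0,0],[0,0,-0.0713]],[[0,0,0],[0,0,-0.0713]],[[0,0,0],[0,0,-0.0713]],[[0,0,0],[0,0,-0.0713]],[[0,0,0],[0,0,-0.0713]],[[0,0,0],[0,0,-0.0713]],[[0,0,0],[0,0,0]],[[0,0,0],[0,0,0]]]'
python3 - <<'E'
from h import *
plan([517.3,-272.6,5],51)
save(grab('wrist'),'w1.png')
E
```

```text
time_s: 5.47
tcp_pos: [519.0, -267.5, 150.3]
eef_rot: [-2.22, -2.221, 0.0]
wrist_force: [0.3, 0.3, -0.2]
width: 85.6
finger_force: 0.0
time_s: 6.3
tcp_pos: [519.5, -266.6, 150.7]
eef_rot: [-1.044, -2.962, -0.0]
wrist_force: [0.3, 0.2, -0.7]
width: 85.3
finger_force: 0.0
t 6.3 tcp [ 519.5 -266.6  150.7] x [-0.779  0.627  0.001] y [0.627 0.779 0.   ] yaw_y 51.16 F [ 0.3  0.2 -0.7] w 85.3
turn [ 0.     -0.0006  0.0018] j6 -1.5022258861350701
shift [-0.0108 -0.0303  0.7287]
```

View pics/w1.png

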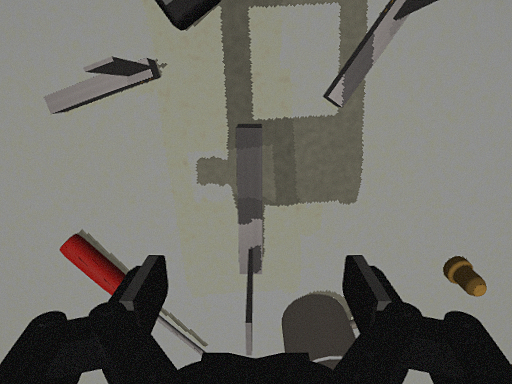

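The wrist view shows the big square's stock vertical at column 250, centred between the fingers and in line with them. I'll descend and grip.

```bash
python3 -m inch '[[[-0.011,-0.03,0.06],[0,0,0]],[[0,0,0.09],[0,0,0]],[[0,0,0.09],[0,0,0]],[[0,0,0.09],[0,0,0]],[[0,0,0.09],[0,0,0]],[[0,0,0.09],[0,0,0]],[[0,0,0.09],[0,0,0]],[[0,0,0.07],[0,0,0]],[[0,0,0.04],[0,0,0]],[[0,0,0.01],[0,0,0]]]'
python3 -c "
from h import *
plan([517.3,-272.6,5],51)"
```

```text
time_s: 7.18
tcp_pos: [516.1, -272.5, 5.0]
eef_rot: [-1.04, -2.961, -0.001]
wrist_force: [-0.1, -0.0, 0.7]
width: 85.2
finger_force: 0.0
t 7.18 tcp [ 516.1 -272.5    5. ] x [-0.78   0.625  0.004] y [ 0.625  0.78  -0.   ] yaw_y 51.28 F [-0.1 -0.   0.7] w 85.2
turn [-0.0002 -0.0023  0.0031] j6 -1.515840191980325
shift [-0.0048  0.0034 -0.0002]
```

```bash
python3 -m inch '[[[0,0,0],[0,0,0]],[[0,0,0],[0,0,0]],[[0,0,0],[0,0,0]],[[0,0,0],[0,0,0]],[[0,0,0],[0,0,0]],[[0,0,0],[0,0,0]],[[0,0,0],[0,0,0]],[[0,0,0],[0,0,0]]]' 0 70
python3 -m inch '[[[0,0,-0.04],[0,0,0]],[[0,0,-0.08],[0,0,0]],[[0,0,-0.1],[0,0,0]],[[0,0,-0.15],[0,0,0]],[[0,0,-0.15],[0,0,0]],[[0,0,-0.15],[0,0,0]],[[0,0,-0.15],[0,0,0]],[[0,0,-0.1],[0,0,0]],[[0,0,0],[0,0,0]],[[0,0,0],[0,0,0]]]'
python3 - <<'E'
from h import *
c=grab('side');P=cloud(c);X,Y,Z=P[...,0],P[...,1],P[...,2]
save(c,'s3.png',(180,120,400,300),3)
ex=np.array([np.cos(np.radians(-17.5)),np.sin(np.radians(-17.5))]);ey=np.array([-ex[1],ex[0]]);O=np.array([533.5,187])
t=O+ex*(65-70-15-60); print('target 60mm before contact',t)
plan([t[0],t[1],200],72.5)
E
```

```text
time_s: 7.85
tcp_pos: [518.4, -273.7, 8.5]
eef_rot: [1.039, 2.963, -0.001]
wrist_force: [0.2, 1.2, 6.7]
width: 20.5
finger_force: 69.7
time_s: 8.68
tcp_pos: [517.9, -273.6, 192.3]
eef_rot: [1.039, 2.963, -0.001]
wrist_force: [0.1, 0.3, -3.3]
width: 21.0
finger_force: 68.8
target 60mm before contact [457.20264394 211.05646396]
t 8.73 tcp [ 516.9 -272.9  190.4] x [-0.781  0.625  0.001] y [ 0.625  0.781 -0.   ] yaw_y 51.34 F [-0.1  0.4 -3.3] w 20.8
turn [ 0.     -0.0009 -0.2352] j6 -1.5164885651335114
shift [ 1.7449  1.7028 -0.0462]
```

View pics/s3.png

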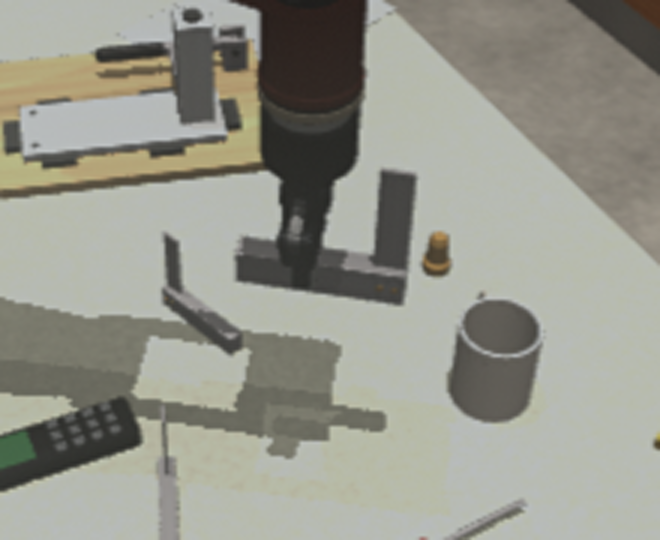

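The view shows the square gripped by its stock at (300,265), about level, with the blade upright at (395,220). Now turn it to the stand's direction and carry it over.

```bash
python3 -m inch '[[[0,0,-0.01],[0,0,-0.0392]],[[0,0,-0.01],[0,0,-0.0392]],[[0,0,-0.01],[0,0,-0.0392]],[[0,0,-0.01],[0,0,-0.0392]],[[0,0,-0.01],[0,0,-0.0392]],[[0,0,0],[0,0,-0.0392]],[[0,0,0],[0,0,0]]]'
python3 -m inch '[[[0.03,0.07,0],[0,0,0]],[[0.07,0.15,0],[0,0,0]],[[0.07,0.16,0],[0,0,0]],[[0.07,0.16,0],[0,0,0]],[[0.07,0.16,0],[0,0,0]],[[0.07,0.16,0],[0,0,0]],[[0.07,0.16,0],[0,0,0]],[[0.07,0.16,0],[0,0,0]]]'
python3 -m inch '[[[0.07,0.16,0],[0,0,0]],[[0.07,0.16,0],[0,0,0]],[[0.07,0.16,0],[0,0,0]],[[0.07,0.16,0],[0,0,0]],[[0.07,0.16,0],[0,0,0]],[[0.07,0.15,0],[0,0,0]],[[0.07,0.15,0],[0,0,0]],[[0.05,0.1,0],[0,0,0]],[[0,0,0],[0,0,0]],[[0,0,0],[0,0,0]]]'
cat > m.py <<'E'
from h import *
# square and stand measured in stand frame from both views
s=manip.sense(); tz=s['tcp_pos'][2]; T=R.from_rotvec(s['eef_rot']).as_matrix()
ex=np.array([np.cos(np.radians(-17.5)),np.sin(np.radians(-17.5))]);ey=np.array([-ex[1],ex[0]]);O=np.array([533.5,187])
for n in('scene','side'):
    P=cloud(grab(n)); d=P[...,:2]-O; A=d@ex;B=d@ey;Z=P[...,2]
    t=(s['tcp_pos'][:2]-O); ta,tb=t@ex,t@ey
    u0=tz-9
    reg=(abs(B-tb)<25)&(A>ta-70)&(A<ta+100)&(Z>u0-8)&(Z<u0+140)&((abs(A-ta)>38))&(Z>34)&(A<63)
    a,b,z=A[reg],B[reg],Z[reg]
    print(n,'n',reg.sum(),'tcp rel stand',np.round([ta,tb,tz],1))
    for lab,k in(('tail',(a<ta-38)),('front',(a>ta+38)&(z<u0+36)),('blade',(a>ta+50)&(z>u0+60))):
        if k.sum()>8: print(lab,k.sum(),'a',np.percentile(a[k],[1,50,99]).round(1),'b',np.percentile(b[k],[3,50,97]).round(1),'z',np.percentile(z[k],[2,50,90,98]).round(1))
    for lo in(60,80,100,120):
        k=(a>ta+50)&(z>u0+lo)&(z<u0+lo+20)
        if k.sum()>8: print('blade z',lo,'a',np.percentile(a[k],[3,50,97]).round(1),'b',np.median(b[k]).round(1))
    m=(Z>60)&(Z<150)&(abs(B)<35)&(A>40)&(A<120)&~((A<62)&reg); print('col a2,b2,b98',np.percentile(A[m],[2,5]).round(1),np.percentile(B[m],[2,98]).round(1))
    m=(Z>20)&(Z<32)&(abs(B)<50)&(A>-112)&(A<40);print('plate z',np.median(Z[m]).round(1))
print('tool x',T[:,0].round(4),'z',T[:,2].round(4),'F',np.round(s['wrist_force'],1),'M',np.round(s['moment'],2))
E
python3 m.py; python3 -c "
from h import *
plan([457.2,211,200],72.5)"
```

```text
time_s: 9.32
tcp_pos: [516.2, -272.4, 198.3]
eef_rot: [-0.474, -3.101, -0.003]
wrist_force: [-0.3, -0.6, -2.8]
width: 20.9
finger_force: 68.7
time_s: 9.98
tcp_pos: [487.6, -14.6, 199.8]
eef_rot: [-0.481, -3.102, -0.001]
wrist_force: [-0.7, -0.7, -1.6]
width: 20.4
finger_force: 68.8
time_s: 10.82
tcp_pos: [456.8, 245.4, 199.9]
eef_rot: [-0.475, -3.103, 0.002]
wrist_force: [0.3, 0.7, -3.4]
width: 20.7
finger_force: 69.1
scene n 433 tcp rel stand [-90.8  32.6 199.9]
front 220 a [-51.6 -16.   -6.5] b [18.7 24.8 39.8] z [191.5 218.  224.3 226. ]
blade 168 a [-36.2 -17.2  -6.4] b [27.5 29.6 33.5] z [252.8 295.8 322.  323.5]
blade z 60 a [-33.1 -15.3  -6.4] b 28.6
blade z 80 a [-35.2 -16.6  -7.6] b 28.3
blade z 100 a [-35.1 -17.5  -6.6] b 29.7
blade z 120 a [-34.5 -17.3  -7.1] b 30.9
col a2,b2,b98 [70.1 73.6] [-20.9  18.1]
plate z 25.8
side n 496 tcp rel stand [-90.8  32.6 199.9]
tail 72 a [-146.6 -137.8 -129.4] b [16.1 21.8 41.2] z [193.2 214.4 224.7 225.8]
front 168 a [-52.2 -30.9  -7.4] b [16.7 22.2 35.5] z [191.5 213.4 224.2 225.9]
blade 197 a [-34.1 -20.7  -6.9] b [25.5 30.3 35.6] z [251.9 288.5 318.  323.4]
blade z 60 a [-33.1 -20.3  -7.7] b 30.3
blade z 80 a [-33.9 -21.7  -8. ] b 30.8
blade z 100 a [-32.4 -19.9  -7.5] b 29.8
blade z 120 a [-33.9 -21.6  -7.3] b 28.8
col a2,b2,b98 [64.8 65. ] [-23.8   7.3]
plate z 26.5
tool x [-0.9542  0.2991  0.0021] z [-0.0026 -0.001  -1.    ] F [ 0.3  0.7 -3.4] M [-0.05  0.06  0.01]
t 10.92 tcp [457.7 243.9 200.3] x [-0.954  0.301  0.001] y [ 0.301  0.954 -0.002] yaw_y 72.47 F [ 0.5 -0.2 -2.4] w 20.4
turn [-0.001  -0.0009 -0.0003] j6 -0.9269692374892573
shift [-0.0474 -0.1576  0.0017]
```

Held square is level and upright. Its underside is about 6.5 mm below the TCP, the heel is 84 mm ahead of the TCP, and the gap to the column is about 72 mm. I centre it and descend.

```bash
python3 -m inch '[[[0,-0.05,0],[0,0,0]],[[0,-0.06,0],[0,0,0]],[[0,-0.04,0.02],[0,0,0]],[[0,0,0.08],[0,0,0]],[[0,0,0.1],[0,0,0]],[[0,0,0.12],[0,0,0]],[[0,0,0.12],[0,0,0]],[[0,0,0.12],[0,0,0]],[[0,0,0.1],[0,0,0]],[[0,0,0.06],[0,0,0]]]'
python3 -m inch '[[[0,0,0.04],[0,0,0]],[[0,0,0.02],[0,0,0]],[[0,0,0],[0,0,0]],[[0,0,0],[0,0,0]]]'
python3 m.py
```

```text
time_s: 11.75
tcp_pos: [447.7, 213.9, 54.8]
eef_rot: [-0.481, -3.101, 0.003]
wrist_force: [-0.6, -0.5, -3.5]
width: 20.4
finger_force: 69.1
time_s: 12.08
tcp_pos: [450.3, 215.9, 46.2]
eef_rot: [0.478, 3.104, 0.001]
wrist_force: [-0.3, 0.7, -2.0]
width: 20.8
finger_force: 69.1
scene n 294 tcp rel stand [-88.    2.5  46.2]
front 159 a [-49.  -14.1  -1.7] b [-10.2  -3.8  11.1] z [39.5 65.9 70.2 72.1]
blade 107 a [-35.1 -15.   -2.1] b [-1.9 -1.   2.2] z [101.2 138.8 168.6 170.5]
blade z 60 a [-34.9 -10.7  -2.8] b -0.8
blade z 80 a [-32.2 -14.2  -2.1] b -1.1
blade z 100 a [-32.8 -14.7  -3.9] b -1.2
blade z 120 a [-32.3 -16.4  -4.4] b -0.9
col a2,b2,b98 [69.1 73.7] [-20.9  17.6]
plate z 25.8
side n 415 tcp rel stand [-88.    2.5  46.2]
tail 61 a [-144.2 -135.3 -126.1] b [-13.   -6.7  12. ] z [40.1 59.7 71.3 72.4]
front 139 a [-49.5 -28.6  -5.6] b [-11.8  -6.2   6.7] z [38.8 61.2 70.7 73. ]
blade 167 a [-32.5 -18.9  -5. ] b [-3.9  1.2  5.7] z [ 98.8 135.4 164.5 170.6]
blade z 60 a [-32.1 -19.   -5.8] b 1.4
blade z 80 a [-30.7 -17.9  -5.7] b 1.6
blade z 100 a [-32.3 -19.2  -5.7] b 1.2
blade z 120 a [-30.9 -18.   -7. ] b 0.9
col a2,b2,b98 [64.8 65.1] [-24.4  10. ]
plate z 26.1
tool x [-0.9536  0.301  -0.0013] z [ 1.5e-03  4.0e-04 -1.0e+00] F [-0.3  0.7 -2. ] M [-0.01  0.02 -0.04]
```

```bash
python3 -m inch '[[[-0.02,0,0.01],[0,0,0]],[[-0.05,0,0.01],[0,0,0]],[[-0.06,0,0.01],[0,0,0]],[[-0.06,0,0.01],[0,0,0]],[[-0.05,0,0],[0,0,0]],[[-0.03,0,0],[0,0,0]],[[-0.02,0,0],[0,0,0]],[[0,0,0],[0,0,0]],[[0,0,0],[0,0,0]]]'
python3 -m inch '[[[0,0,0.01],[0,0,0]],[[0,0,0],[0,0,0]],[[0,0,0],[0,0,0]]]'
python3 -m inch '[[[0,0,0.008],[0,0,0]],[[0,0,0],[0,0,0]],[[0,0,0],[0,0,0]]]'
```

```text
time_s: 12.93
tcp_pos: [504.7, 198.3, 37.1]
eef_rot: [-0.478, -3.104, 0.0]
wrist_force: [-0.5, 0.5, -1.5]
width: 20.7
finger_force: 69.1
time_s: 13.18
tcp_pos: [504.7, 198.6, 35.5]
eef_rot: [0.477, 3.105, 0.0]
wrist_force: [0.8, -0.3, -0.5]
width: 21.0
finger_force: 69.3
time_s: 13.43
tcp_pos: [504.7, 198.6, 35.4]
eef_rot: [-0.477, -3.105, 0.0]
wrist_force: [-7.0, -2.0, 13.1]
width: 20.8
finger_force: 71.1
```

```bash
python3 -m inch '[[[0,0,-0.005],[0,0,0]],[[-0.01,0,0],[0,0,0]],[[-0.01,0,0],[0,0,0]],[[-0.005,0,0],[0,0,0]],[[0,0,0],[0,0,0]],[[0,0,0],[0,0,0]]]'
python3 -m inch '[[[-0.005,0,0],[0,0,0]],[[0,0,0],[0,0,0]],[[0,0,0],[0,0,0]]]'
python3 -m inch '[[[-0.005,0,0],[0,0,0]],[[0,0,0],[0,0,0]],[[0,0,0],[0,0,0]]]'
```

```text
time_s: 13.93
tcp_pos: [508.7, 197.7, 35.5]
eef_rot: [-0.477, -3.103, -0.001]
wrist_force: [-6.8, 2.3, 10.0]
width: 20.3
finger_force: 70.6
time_s: 14.18
tcp_pos: [509.4, 197.5, 35.5]
eef_rot: [-0.477, -3.103, -0.001]
wrist_force: [-8.2, 1.9, 10.2]
width: 20.4
finger_force: 70.7
time_s: 14.43
tcp_pos: [510.4, 197.3, 35.5]
eef_rot: [-0.477, -3.103, -0.001]
wrist_force: [-8.5, 2.6, 9.7]
width: 20.8
finger_force: 70.6
```

```bash
python3 -m inch '[[[0,0,-0.002],[0,0,0]],[[-0.005,0,0],[0,0,0]],[[0,0,0],[0,0,0]],[[0,0,0],[0,0,0]]]'
python3 -m inch '[[[-0.005,0,0],[0,0,0]],[[0,0,0],[0,0,0]],[[0,0,0],[0,0,0]]]'
python3 -m inch '[[[-0.005,0,0],[0,0,0]],[[0,0,0],[0,0,0]],[[0,0,0],[0,0,0]]]'
python3 m.py
```

```text
time_s: 14.77
tcp_pos: [511.8, 196.6, 35.5]
eef_rot: [-0.477, -3.104, -0.001]
wrist_force: [-5.3, 1.3, 6.7]
width: 20.9
finger_force: 70.1
time_s: 15.02
tcp_pos: [512.8, 196.3, 35.5]
eef_rot: [-0.477, -3.104, -0.001]
wrist_force: [-5.1, 1.6, 7.4]
width: 20.5
finger_force: 70.1
time_s: 15.27
tcp_pos: [513.7, 196.0, 35.5]
eef_rot: [-0.477, -3.104, -0.001]
wrist_force: [-5.0, 1.4, 6.9]
width: 20.3
finger_force: 70.1
scene n 63 tcp rel stand [-21.6   2.6  35.5]
front 16 a [17.1 24.1 33. ] b [-10.5  -9.3  -6.5] z [35.9 53.2 58.3 59.2]
blade 47 a [33.8 46.4 62. ] b [-1.5 -0.7  2.7] z [120.  153.  157.9 159.3]
blade z 100 a [35.2 44.8 57.2] b -0.9
blade z 120 a [35.5 51.1 62. ] b 0.3
col a2,b2,b98 [69.  74.2] [-20.8  17.7]
plate z 25.4
side n 377 tcp rel stand [-21.6   2.6  35.5]
tail 51 a [-78.2 -68.5 -59.8] b [-12.3  -6.2  10.4] z [37.1 54.6 60.1 60.9]
front 118 a [16.7 37.1 61.1] b [-13.3  -6.2  10.5] z [35.  51.6 59.6 61.8]
blade 160 a [33.6 47.3 61.1] b [-4.1  0.8  6.9] z [ 89.2 122.7 154.9 159.4]
blade z 60 a [34.1 48.5 60.3] b 0.5
blade z 80 a [34.  47.3 61.1] b 0.4
blade z 100 a [35.5 48.6 59.2] b 1.8
blade z 120 a [33.8 46.4 59.5] b -0.0
col a2,b2,b98 [65.  65.1] [-24.2  10.5]
plate z 26.3
tool x [-0.9538  0.3004  0.0013] z [-1.1e-03  6.0e-04 -1.0e+00] F [-5.   1.4  6.9] M [0.19 0.65 0.03]
```

```bash
python3 -m inch '[[[-0.005,0,0],[0,0,0]],[[0,0,0],[0,0,0]],[[-0.005,0,0],[0,0,0]],[[0,0,0],[0,0,0]],[[0,0,0],[0,0,0]]]'
python3 -m inch '[[[-0.005,0,0],[0,0,0]],[[0,0,0],[0,0,0]],[[0,0,0],[0,0,0]]]'
python3 -m inch '[[[-0.005,0,0],[0,0,0]],[[0,0,0],[0,0,0]],[[0,0,0],[0,0,0]]]'
```

```text
time_s: 15.78
tcp_pos: [515.6, 195.4, 35.5]
eef_rot: [-0.477, -3.104, -0.001]
wrist_force: [-5.1, 1.4, 6.5]
width: 20.9
finger_force: 70.2
time_s: 16.03
tcp_pos: [516.6, 195.1, 35.5]
eef_rot: [-0.477, -3.104, -0.001]
wrist_force: [-5.7, 1.8, 6.6]
width: 21.0
finger_force: 70.2
time_s: 16.28
tcp_pos: [517.0, 194.9, 35.5]
eef_rot: [-0.477, -3.103, -0.001]
wrist_force: [-8.0, 2.0, 8.5]
width: 20.9
finger_force: 70.5
```

```bash
python3 -m inch '[[[-0.004,0,0],[0,0,0]],[[0,0,0],[0,0,0]],[[0,0,0],[0,0,0]]]'
python3 -m inch '[[[-0.004,0,0.001],[0,0,0]],[[0,0,0],[0,0,0]],[[0,0,0],[0,0,0]],[[0,0,0],[0,0,0]],[[0,0,0],[0,0,0]],[[0,0,0],[0,0,0]]]'
python3 m.py; python3 -c "
from h import *
save(load('side'),'s4.png',(150,60,330,200),4)"
```

```text
time_s: 16.53
tcp_pos: [517.0, 195.0, 35.5]
eef_rot: [-0.477, -3.101, -0.001]
wrist_force: [-11.2, 3.1, 11.1]
width: 20.7
finger_force: 70.9
time_s: 17.03
tcp_pos: [517.0, 194.9, 35.5]
eef_rot: [-0.476, -3.1, -0.0]
wrist_force: [-15.2, 3.3, 15.3]
width: 20.9
finger_force: 71.5
scene n 49 tcp rel stand [-18.1   2.6  35.5]
front 12 a [20.8 25.1 30.8] b [-10.1  -9.5  -7.3] z [36.2 51.9 56.6 60.8]
blade 37 a [37.3 47.7 61.4] b [-1.4 -0.5  2.6] z [122.9 154.4 157.7 159.1]
blade z 100 a [37.4 46.3 55.5] b -0.6
blade z 120 a [38.3 51.  61.2] b 0.0
col a2,b2,b98 [70.1 74. ] [-20.8  18. ]
plate z 25.6
side n 361 tcp rel stand [-18.1   2.6  35.5]
tail 55 a [-74.5 -65.6 -56.5] b [-13.5  -7.1  12.5] z [36.4 54.9 59.3 61.7]
front 112 a [20.5 40.6 62.3] b [-12.9  -7.    8.6] z [34.9 54.4 60.3 61.7]
blade 152 a [37.  49.9 62.5] b [-3.7  1.2  6.9] z [ 87.2 123.9 153.  158.4]
blade z 60 a [37.1 47.3 60.4] b 1.3
blade z 80 a [37.4 50.5 61.2] b 1.6
blade z 100 a [38.7 51.4 61.9] b 1.0
blade z 120 a [39.  49.8 62.5] b 1.2
col a2,b2,b98 [62.8 64.5] [-24.    2.9]
plate z 26.4
tool x [-0.9538  0.3002  0.0055] z [-0.0054  0.0011 -1.    ] F [-15.2   3.3  15.3] M [ 0.52  2.   -0.07]
```

View pics/s4.png

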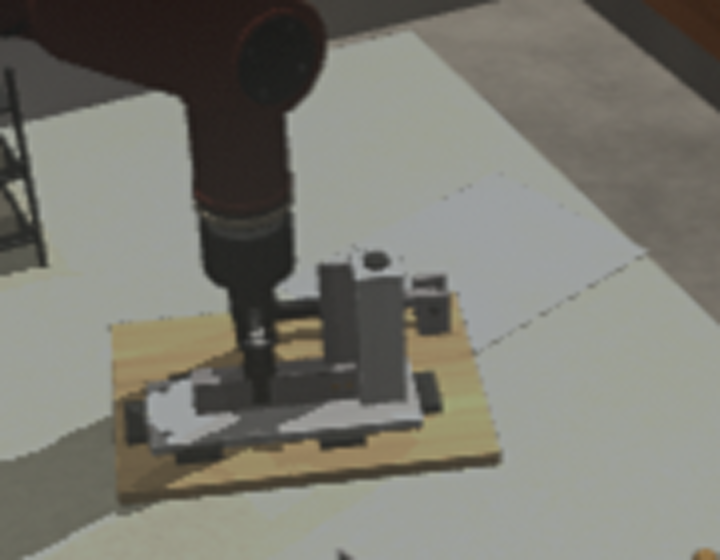

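The view shows the square in the corner: the blade (322–355, 265–360) is against the column (355) and the stock is flat on the plate. I'll check the tilt more precisely before finishing.

Run:
```python
from h import *
ex=np.array([np.cos(np.radians(-17.5)),np.sin(np.radians(-17.5))]);ey=np.array([-ex[1],ex[0]]);O=np.array([533.5,187])
P=[cloud(grab('side')) for _ in range(12)]
P=np.nanmean(P,0);A=(P[...,:2]-O)@ex;B=(P[...,:2]-O)@ey;Z=P[...,2]
def fit(x,y,l):
    k=np.abs(y-np.median(y))<8; p=np.polyfit(x[k],y[k],1)
    for _ in range(3): r=y-np.polyval(p,x);k=abs(r)<1.2*np.std(r[k])+.3;p=np.polyfit(x[k],y[k],1)
    print(l,'slope',p.round(4),len(y[k]),'rms',np.std(y[k]-np.polyval(p,x[k])).round(2))
rows=[];r2=[]
for i in range(384):
    m=(abs(B[i])<9)&(A[i]>30)&(A[i]<60)&(Z[i]>68)&(Z[i]<154)
    if m.sum()>3: j=np.where(m)[0][0]; rows.append((Z[i,j],A[i,j]))
fit(*np.array(rows).T,'blade rear edge a(z)')
m=(abs(Z-59.3)<2.5)&(abs(B)<9)&(((A>-85)&(A<-45))|((A>10)&(A<34)))
fit(A[m],Z[m],'stock top z(a)')
m=(A>-85)&(A<34)&((A<-45)|(A>5))&(abs(B+11)<4)&(Z>30)&(Z<57);fit(A[m],B[m],'stock side b(a)')
m=(abs(B+21)<4)&(A>68)&(A<103)&(Z>60)&(Z<150);fit(A[m],B[m],'column side b(a)')
m=(abs(Z-27)<3)&(B<-18)&(B>-42)&(A<100)&(A>-110);fit(A[m],Z[m],'plate z(a)')
```

```text
blade rear edge a(z) slope [7.00000e-04 3.89759e+01] 13 rms 0.41
stock top z(a) slope [-1.60000e-03  5.86728e+01] 49 rms 0.48
stock side b(a) slope [ 4.0000e-03 -8.2108e+00] 82 rms 0.44
column side b(a) slope [ 6.30000e-03 -1.93709e+01] 181 rms 0.44
plate z(a) slope [-1.30000e-03  2.66164e+01] 224 rms 0.38
```

```bash
python3 -m inch '[[[0,0,0],[0,0,0]],[[0,0,0],[0,0,0]],[[0,0,0],[0,0,0]],[[0,0,0],[0,0,0]]]'; python3 -c "
from rig import manip
print(manip.hand_in())"
```

```text
time_s: 18.07
tcp_pos: [517.0, 194.9, 35.4]
eef_rot: [-0.476, -3.1, -0.0]
wrist_force: [-15.3, 3.6, 16.2]
width: 20.9
finger_force: 71.5
the job is handed in; nothing more can be done
None
```

I handed the job in at about 18 s, with no verdict returned: the clamp is down with its bar level, and the largest square is gripped at about 70 N and pressed into the corner at about 15 N each way, with tilt and misalignment measured at under 0.005 rad.

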